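Put the shine stand back in order

ROBOT

A 7-joint arm with a two-finger parallel gripper is mounted at the origin on the work surface. World frame = base frame: x ahead of the robot, y to its left, z up, the work surface at z = 0. Lengths are in m, angles in rad, forces in N, time in s.
With the tool pointing down it reaches from about 0.35 to 0.9 m from the base axis. Payload 19.9 kg.
Tool frame: the origin (TCP) lies between the finger pads; the fingertips stand 19 mm ahead of it and the grasp point (between the pads) is the TCP; z points along the fingers, y is the line along which they close (so a half turn about z gives the same grasp; the last joint's range is limited). The gripper opens to 94 mm and grips with 3 to 60 N. Pads are 16 mm wide; open, the fingers measure 119 mm over their backs; the gripper's body (75 mm by 177 mm) begins 78 mm behind the grasp point.
Start: joints at [1.218, 0.417, -0.01, 1.614, 0.005, 1.111, -0.053], TCP at [0.192, -0.595, 0.224] pointing down, gripper open.
Joint ranges: [-2.81, 2.81], [-0.39, 2.02], [-1.27, 1.25], [0.06, 2.57], [-1.19, 4.33], [0.19, 2], [-2.82, 2.82]. Speed limits (rad/s): [1.89, 1.89, 2.39, 2.39, 3.01, 3.01, 3.01].

INTERFACE

Orientations are given as a 3x3 rotation matrix whose columns are the frame's x, y, z axes.
In Python, from rig import robot gives the robot as it stands. Calls block until the motion is done:
- robot.move_ptp(position, orientation): joint-space move of the TCP to a pose.
- robot.move_linear(position, velocity=0.15, frame=None, threshold=None): straight line of the TCP; frame=None keeps the orientation; velocity is the mean speed in m/s. With threshold (N) it stops when the force on the tool has changed by that much, and returns True; else False.
- robot.goto_joints(angles): joint-space move.
- robot.gripper_to(opening): finger opening in m; the grip force is fixed at half the most; returns when the fingers have stopped.
- robot.pause(seconds).
- robot.ik(position, orientation): joint angles nearest the present ones, or None.
- robot.get_state(): the state.
- robot.grab_frame(name): name is "scene" or "top" or "wrist"; returns the picture (400x640x3 uint8, red, green, blue); there is no depth.
- robot.camera_info(name): a dict with "fx", "fy", "cx", "cy" (pixels), "dist" ([k1, k2, p1, p2, k3] as OpenCV has them; the pictures are not rectified), "rvec" (rotation vector, rad) and "tvec" (3), from world to camera coordinates, as OpenCV has them. Camera axes: x right, y down, z forward; pixel columns grow to the right and rows downward; lengths in m; the calibration is good to about 2 mm. A picture is of the moment at which its call begins: read the wrist's pose just before it. camera_info takes no time and is no camera call; for the wrist camera it gives the pose at the moment of the call.
A pose or a line that the arm cannot do raises robot.PlanningError and nothing moves.
- robot.sign_off(): hands the job in; it is judged then, once.
The state is a dict: "time": time; "qpos": joint angles; "joint_vel": joint speeds; "effort": joint torques, N m; "ee_pos": TCP position; "tool_rot": TCP orientation; "force": force on the tool from outside, world axes, zero at the start; "moment": the same for the moment, N m; "opening": finger opening in m; "grasp_force": force on a finger pad.
Only numpy, scipy, OpenCV 4.12 (cv2) and the standard library are available. Lean on these libraries where they do the work, as an engineer would, in place of code of your own. Each camera call takes 0.05 s, during which the arm holds its last target. There are 200 camera calls.

TASK

The four shoeshine things stand on one another's places: the polish tin belongs in the middle of the round mat, the brush lengthwise along the middle of the oblong board, the jar of nails in the middle of the square plate and the spirit lamp in the middle of the six-sided tile. Put each on its own place bristles or base down, bringing them home one at a time, lowest first and tallest last, with the middle of the empty cross-shaped trivet as the parking spot on the way. Set things down rather than drop them, keep lamp and jar upright, and leave the tall bottle where it stands.

Things in the scene. Friction and masses are not known exactly. Their poses are not given: they have to be found in the camera images.
- polish_tin: Flat round black shoe-polish tin, upright straight-sided cylinder, 62 mm diameter, 28 mm high, with a thin bright seam round the side; about 0.12 kg. The lowest of the four. Origin at the centre of its underside, z up.
- shoe_brush: Shoe brush lying bristles down: pale wooden block 105 x 40 mm, 22 mm thick (42 down to 20 mm above the origin; all edges rounded 5 mm), over a slightly narrower black bristle pad (96 x 34 mm, rigid); 42 mm high in all; about 0.12 kg. Second lowest. Its x axis runs along its length; either end may point either way. Origin at the centre of its underside, z up.
- nail_jar: Squat closed glass jar of heel nails, upright cylinder 54 mm diameter, 65 mm high in all: glass to 50 mm, then a bright straight-sided metal lid of the same width; about 0.22 kg. Third in height. Origin at the centre of its underside, z up.
- spirit_lamp: Tin spirit lamp: round base 64 mm diameter (68 mm at a thin foot flange) to 38 mm height, a sloping shoulder up to 53 mm, then an upright brass burner cap of 26 mm diameter from 53 to 93 mm (a small 4 mm nub on top); 97 mm high; about 0.2 kg. The tallest of the four; easily picked up by the cap. Origin at the centre of its underside, z up.
- round_mat: Round white stoneware mat, 100 mm diameter, 8 mm thick: the polish tin's own place. Fixed to the table. Origin at the centre of its underside, so its top is 8 mm above the origin; z up.
- oblong_board: Oblong dark wooden board, 135 x 70 mm, 8 mm thick, long side along its x axis: the brush's own place. Fixed to the table. Origin at the centre of its underside, so its top is 8 mm above the origin; z up.
- square_plate: Square dark steel plate, 95 x 95 mm, 8 mm thick, flat: the nail jar's own place. Fixed to the table. Origin at the centre of its underside, so its top is 8 mm above the origin; z up.
- hex_tile: Six-sided terracotta tile, 100 mm across flats, 8 mm thick, flat: the lamp's own place. Fixed to the table. Origin at the centre of its underside, so its top is 8 mm above the origin; z up.
- cross_trivet: Trivet of two crossed pale wooden slats, each 120 x 36 mm, 8 mm thick, flat, flush at the crossing, standing empty at the start: the free spot; nobody's own place. Fixed to the table. Origin at the centre of its underside, so its top is 8 mm above the origin; z up.
- dressing_bottle: Tall loose amber glass bottle, black cap, 54 mm diameter, 125 mm high: a bystander to leave alone. A fixed iron shoe last (83 mm high) and a fixed open box of heel pieces (35 mm) also stand among the things. All stand in two rows, 170 mm apart in x, neighbours 200 mm apart in y (each +-30 mm), shuffled. Origin at the centre of its underside, z up.

How it is judged:
On the way, in this order (a step that is already met when the one before it is completed fails the run):
1. the lamp stands released on the empty cross-shaped trivet (horizontal distance between spirit_lamp and cross_trivet below 0.025 m and z of spirit_lamp in the frame of cross_trivet between 0.004 and 0.012 m and angle between spirit_lamp's own z axis and vertical below 0.15 rad and contact force between the fingers and spirit_lamp below 0.1 N and linear speed of spirit_lamp below 0.03 m/s), for 0.2 s.
2. the polish tin stands released on the round mat (horizontal distance between polish_tin and round_mat below 0.015 m and z of polish_tin in the frame of round_mat between 0.004 and 0.012 m and angle between polish_tin's own z axis and vertical below 0.15 rad and contact force between the fingers and polish_tin below 0.1 N and linear speed of polish_tin below 0.03 m/s), for 0.2 s.
3. the brush stands released on the oblong board (horizontal distance between shoe_brush and oblong_board below 0.015 m and z of shoe_brush in the frame of oblong_board between 0.004 and 0.012 m and angle between shoe_brush's own z axis and vertical below 0.15 rad and contact force between the fingers and shoe_brush below 0.1 N and linear speed of shoe_brush below 0.03 m/s and angle between the x axis of shoe_brush and the x axis of oblong_board, either way round below 0.3 rad), for 0.2 s.
4. the nail jar stands released on the square plate (horizontal distance between nail_jar and square_plate below 0.015 m and z of nail_jar in the frame of square_plate between 0.004 and 0.012 m and angle between nail_jar's own z axis and vertical below 0.15 rad and contact force between the fingers and nail_jar below 0.1 N and linear speed of nail_jar below 0.03 m/s), for 0.2 s.
5. the lamp stands released on the six-sided tile (horizontal distance between spirit_lamp and hex_tile below 0.015 m and z of spirit_lamp in the frame of hex_tile between 0.004 and 0.012 m and angle between spirit_lamp's own z axis and vertical below 0.15 rad and contact force between the fingers and spirit_lamp below 0.1 N and linear speed of spirit_lamp below 0.03 m/s), for 0.2 s.
At the end, for the whole second after the job is handed in: Polish tin on the round mat, brush on the oblong board, nail jar on the square plate, lamp on the six-sided tile: each with its centre within 15 mm of the stand's centre, resting on it upright (within 0.15 rad), released and at rest; the brush along the board within 0.3 rad, either way round (all of step 2 and all of step 3 and all of step 4 and all of step 5); the robot touches nothing.
It fails at once if the dressing bottle is knocked over or shifted by more than 20 mm (distance of dressing_bottle from where it was at the start of the episode above 0.02 m or angle between dressing_bottle's own z axis and vertical above 0.4 rad).
It fails at once if the lamp or the nail jar is tipped by more than about 35 degrees (angle between any of spirit_lamp, nail_jar's own z axis and vertical above 0.6 rad).
It fails at once if one of the four things is dropped or thrown (moves faster than 0.7 m/s while the fingers do not hold it) ((linear speed of polish_tin above 0.7 m/s and contact force between the fingers and polish_tin below 0.05 N) or (linear speed of shoe_brush above 0.7 m/s and contact force between the fingers and shoe_brush below 0.05 N) or (linear speed of nail_jar above 0.7 m/s and contact force between the fingers and nail_jar below 0.05 N) or (linear speed of spirit_lamp above 0.7 m/s and contact force between the fingers and spirit_lamp below 0.05 N)).
It also fails if it takes over 138 s, if anything falls off the work surface, if the arm or the gripper's body presses on something with over 40 N, if the wrist force passes 120 N, or if a joint passes its speed limit or range.

## Working session

There is one attempt and no reset: what is moved stays moved. The work goes in short steps, each a Python script; the robot and the scene stay as the last script left them, time stands still between calls to the robot, and variables do not carry over. Pictures are saved under pics/ and viewed, at most 14 in all, crops included, and the job is handed in when it is done.

```bash
ls; mkdir -p pics; python3 - <<'E'
from rig import robot
import cv2
for n in("top","scene"):
    cv2.imwrite(f"pics/{n}0.png",robot.grab_frame(n)[:,:,::-1]); print(robot.camera_info(n))
print(robot.get_state())
E
```

```text
pics
{'fx': 451.3881659485645, 'fy': 451.3881659485645, 'cx': 322.4095015602831, 'cy': 192.30682878102638, 'dist': array([-0.05385154,  0.        ,  0.        ,  0.        ,  0.        ]), 'rvec': array([ 2.17053479, -2.20530345,  0.07552562]), 'tvec': array([0.02683531, 0.52841474, 1.0008315 ])}
{'fx': 371.0510581922816, 'fy': 371.0510581922816, 'cx': 324.84944446458684, 'cy': 193.24380436834926, 'dist': array([-0.01056466,  0.        ,  0.        ,  0.        ,  0.        ]), 'rvec': array([ 2.38164177,  0.71992795, -0.23037166]), 'tvec': array([-0.44697575, -0.18929446,  1.02139776])}
{'time': 0.1, 'qpos': array([ 1.21750115,  0.41788843, -0.01028966,  1.61408447,  0.00468108,
        1.11072049, -0.05300776]), 'joint_vel': array([ 9.02903820e-05, -2.10405123e-03, -6.64108303e-04, -1.62980395e-03,
        2.73619508e-03, -9.70029892e-05,  6.45775303e-04]), 'effort': array([ 7.53803870e-04, -8.52589774e+01,  6.39504232e-01, -4.26701868e+01,
       -4.89318289e-02,  1.62499939e-02, -8.50094864e-06]), 'ee_pos': array([ 0.19162309, -0.59457278,  0.22391643]), 'tool_rot': array([[ 9.51790675e-01,  3.06748026e-01, -3.99343642e-04],
       [ 3.06748277e-01, -9.51790152e-01,  1.00011606e-03],
       [-7.33077173e-05, -1.07439912e-03, -9.99999420e-01]]), 'force': array([-0.86074195,  0.54567135,  0.39312135]), 'moment': array([-0.03145945, -0.05453744,  0.05516997]), 'grasp_force': 0.0, 'opening': 0.09385660446128441}
```

View pics/top0.png

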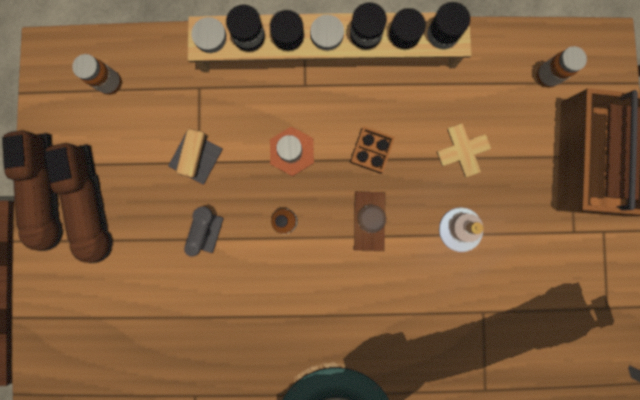

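View pics/scene0.png

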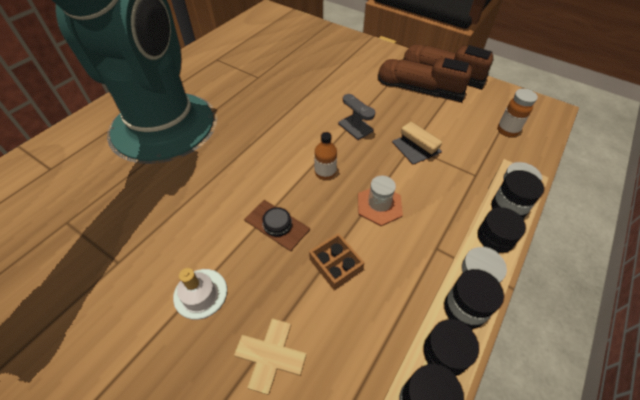

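```bash
cat > h.py <<'E'
import numpy as np, cv2
def proj(ci,P):
    K=np.array([[ci['fx'],0,ci['cx']],[0,ci['fy'],ci['cy']],[0,0,1]])
    return cv2.projectPoints(np.array(P,float).reshape(-1,1,3),ci['rvec'],ci['tvec'],K,ci['dist'])[0][:,0]
def unproj(ci,uv,z):
    K=np.array([[ci['fx'],0,ci['cx']],[0,ci['fy'],ci['cy']],[0,0,1]])
    n=cv2.undistortPoints(np.array(uv,float).reshape(-1,1,2),K,ci['dist'])[:,0]
    R=cv2.Rodrigues(ci['rvec'])[0]; c=-R.T@ci['tvec']
    d=np.c_[n,np.ones(len(n))]@R
    return c+d*((z-c[2])/d[:,2])[:,None]
def circ(x,y,z,r): 
    a=np.linspace(0,2*np.pi,49); return np.c_[x+r*np.cos(a),y+r*np.sin(a),0*a+z]
def poly(x,y,z,pts,th):
    p=np.array(list(pts)+[pts[0]],float); c,s=np.cos(th),np.sin(th)
    return np.c_[x+c*p[:,0]-s*p[:,1],y+s*p[:,0]+c*p[:,1],0*p[:,0]+z]
def rect(x,y,z,a,b,th): return poly(x,y,z,[(a/2,b/2),(-a/2,b/2),(-a/2,-b/2),(a/2,-b/2)],th)
def hexa(x,y,z,f,th): 
    r=f/3**.5; return poly(x,y,z,[(r*np.cos(k*np.pi/3),r*np.sin(k*np.pi/3)) for k in range(6)],th)
def cross(x,y,z,th):
    a,b=.06,.018
    return poly(x,y,z,[(a,b),(b,b),(b,a),(-b,a),(-b,b),(-a,b),(-a,-b),(-b,-b),(-b,-a),(b,-a),(b,-b),(a,-b)],th)
def overlay(img,ci,curves,x0,y0,x1,y1,s,name):
    im=cv2.resize(img[y0:y1,x0:x1,::-1],None,fx=s,fy=s,interpolation=cv2.INTER_CUBIC)
    for c in curves:
        p=(proj(ci,c)-[x0,y0]+.5)*s
        cv2.polylines(im,[np.round(p*8).astype(np.int32)],False,(0,255,0),1,cv2.LINE_AA,3)
    cv2.imwrite(name,im)
E
python3 - <<'E'
from rig import robot
from h import *
ci=robot.camera_info("top"); 
for n,u,z in[("mat",(461.5,229.5),.008),("cross",(464,150),.008),("hex",(292,150),.008),("jartop",(288,147),.065),("board",(369.5,221),.008),("tintop",(372,218),.028),("sqA",(215,150),.008),("sqB",(205,181),.008),("sqC",(171,166),.008),("brushtop",(191,153),.042),("bottletop",(281,221),.125),("bottle?",(283,221),.1),("last",(203,230),.05),("box",(372,150),.035)]:
    print(n,unproj(ci,[u],z)[0].round(4))
img=cv2.imread("pics/top0.png")[:,:,::-1]
overlay(img,ci,[],160,115,320,265,4,"pics/a.png")
overlay(img,ci,[],340,115,500,265,4,"pics/b.png")
R=cv2.Rodrigues(ci['rvec'])[0]; print(-R.T@ci['tvec'])
E
```

```text
mat [ 0.4395 -0.2972  0.008 ]
cross [ 0.6221 -0.3098  0.008 ]
hex [0.6278 0.0866 0.008 ]
jartop [0.6252 0.0916 0.065 ]
board [ 0.4624 -0.0875  0.008 ]
tintop [ 0.469  -0.0911  0.028 ]
sqA [0.6309 0.2639 0.008 ]
sqB [0.5596 0.2868 0.008 ]
sqC [0.5956 0.3658 0.008 ]
brushtop [0.6195 0.3096 0.042 ]
bottletop [0.465  0.1029 0.125 ]
bottle? [0.4651 0.101  0.1   ]
last [0.4483 0.2802 0.05  ]
box [ 0.6206 -0.0939  0.035 ]
[0.46027941 0.0207103  1.03407926]
```

View pics/a.png

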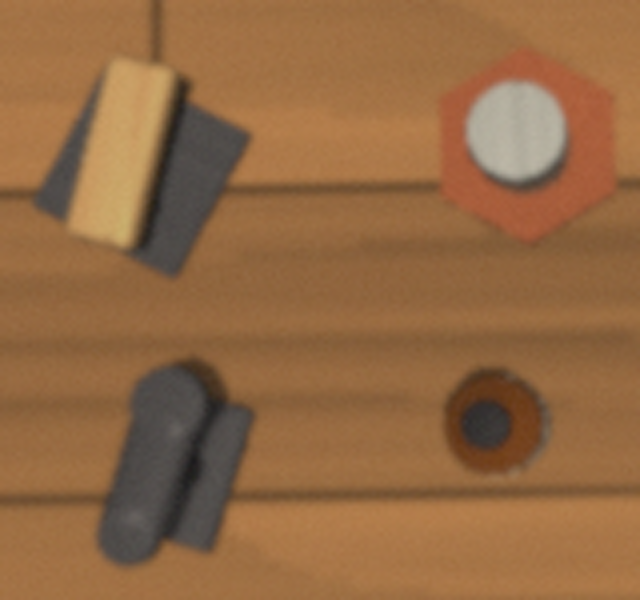

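View pics/b.png

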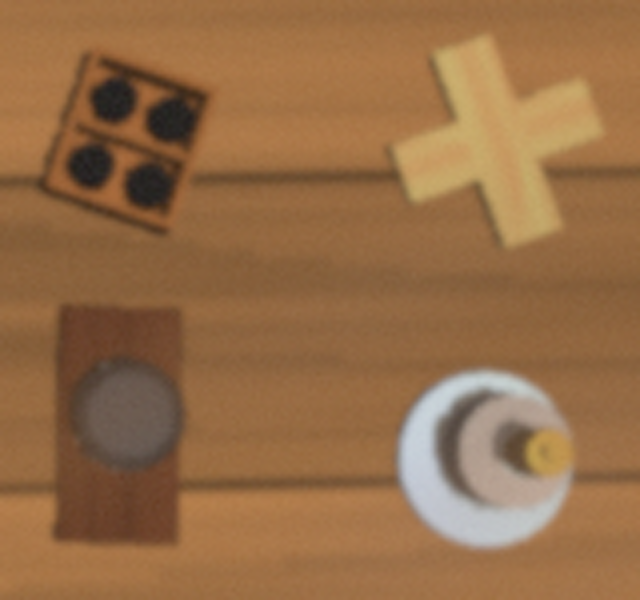

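```bash
cat > est.py <<'E'
from h import *
def P(ci,pts,z,x0): return unproj(ci,np.array(pts,float)/4+[x0,115]-.5,z)
def est(ci):
    A,B=160,340; E={}
    m=lambda n,p,z,x0,e=None: E.__setitem__(n,(*P(ci,[np.mean(p,0)],z,x0)[0][:2], *( [np.arctan2(*(lambda d:(d[1],d[0]))(np.subtract(*P(ci,e,z,x0)[:, :2][::-1])))] if e is not None else [0])))
    m('plate',[(250,132),(35,202)],.008,A,[(35,202),(177,277)])
    m('brush',[(112,58),(182,70),(137,250),(68,236)],.042,A,[(102,243),(147,64)])
    m('hex',[(528,145)],.008,A,[(527,46),(530,243)])
    m('jar',[(516.5,130)],.065,A)
    m('bottle',[(487,424)],.125,A)
    m('board',[(119,425)],.008,B,[(116,542.5),(122,307)])
    m('tin',[(128,412)],.028,B)
    m('cross',[(497.5,141)],.008,B,[(462,42),(533,240)])
    m('mat',[(486,459)],.008,B)
    m('lamp',[(549,452)],.093,B)
    m('box',[(127,143)],.035,B)
    return E
def curves(E):
    g=lambda n:E[n]
    x=lambda n,z:(E[n][0],E[n][1],z)
    return [rect(*x('plate',.008),.095,.095,g('plate')[2]),rect(*x('brush',.042),.105,.04,g('brush')[2]),
     hexa(*x('hex',.008),.1,g('hex')[2]),circ(*x('jar',.065),.027),circ(*x('jar',0.008),.027),rect(*x('board',.008),.135,.07,g('board')[2]),
     circ(*x('tin',.028),.031),cross(*x('cross',.008),g('cross')[2]),circ(*x('mat',.008),.05),circ(*x('lamp',.093),.013),circ(*x('lamp',.046),.032),circ(*x('bottle',.125),.0135),circ(*x('bottle',.0),.027)]
E
python3 - <<'E'
from rig import robot
from est import *
ci=robot.camera_info("top"); E=est(ci)
for k,v in E.items(): print(k,np.round(v,4))
cs=curves(E); im=[]
img=cv2.imread("pics/top0.png")[:,:,::-1]
overlay(img,ci,cs,160,115,320,265,5,"pics/a1.png")
overlay(img,ci,cs,340,115,500,265,5,"pics/b1.png")
a=np.hstack([cv2.imread("pics/a1.png"),cv2.imread("pics/b1.png")]);cv2.imwrite("pics/ab.png",cv2.resize(a,(800,375),interpolation=cv2.INTER_AREA))
ci=robot.camera_info("scene");img=cv2.imread("pics/scene0.png")[:,:,::-1]
overlay(img,ci,cs,160,80,460,400,1.85,"pics/s1.png")
E
```

```text
plate [ 0.6172  0.3099 -2.067 ]
brush [ 0.6198  0.3103 -0.2411]
hex [ 0.6261  0.0878 -3.1372]
jar [0.6252 0.0902 0.    ]
bottle [0.466  0.1023 0.    ]
board [ 0.463  -0.0869 -0.0478]
tin [ 0.4701 -0.09    0.    ]
cross [ 0.6227 -0.3095 -2.8342]
mat [ 0.44   -0.2961  0.    ]
lamp [ 0.4447 -0.3033  0.    ]
box [ 0.6201 -0.0922  0.    ]
```

View pics/ab.png

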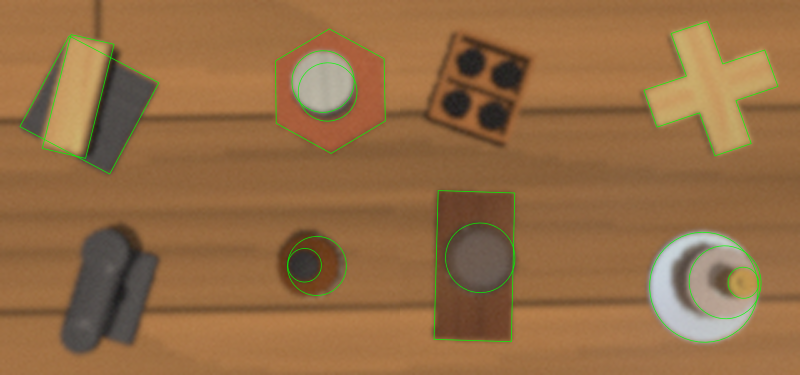

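View pics/s1.png

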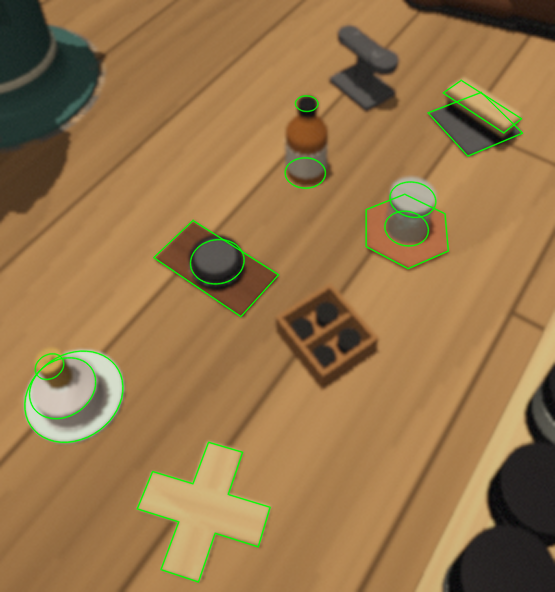

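```bash
sed -i "s/.042,A,\[(102/.050,A,[(102/; s/130)\],.065/130)],.073/; s/412)\],.028/412)],.036/; s/452)\],.093/452)],.101/" est.py
cat >> est.py <<'E'
def R(phi):
    y=np.array([np.cos(phi),np.sin(phi),0]); z=np.array([0,0,-1.]); return np.c_[np.cross(y,z),y,z]
def carry(robot,src,dst,z,up,phi1=-np.pi/2,phi2=None,release=.094,above=.20):
    """grasp at src (TCP height z), carry at z+up, set down at dst"""
    phi2=phi1 if phi2 is None else phi2
    at=lambda p,h:np.array([p[0],p[1],h])
    robot.move_ptp(at(src,above),R(phi1))
    robot.move_linear(at(src,z+.02),velocity=.2); robot.move_linear(at(src,z),velocity=.05)
    robot.gripper_to(0.0)
    s=robot.get_state(); print('grip',s['opening'],s['grasp_force'],s['ee_pos'],s['time'])
    if s['grasp_force']<2: return False
    robot.move_linear(at(src,z+up),velocity=.12)
    robot.move_linear(at(dst,z+up),velocity=.2,frame=R(phi2))
    robot.move_linear(at(dst,z+.015),velocity=.15)
    hit=robot.move_linear(at(dst,z-.001),velocity=.02,threshold=4)
    s=robot.get_state(); print('down',hit,s['ee_pos'],s['opening'],s['force'])
    robot.gripper_to(release); robot.pause(.3)
    robot.move_linear(at(dst,above),velocity=.15); robot.pause(.1)
    print('t',robot.get_state()['time']); return True
E
python3 - <<'E'
from rig import robot
from est import *
ci=robot.camera_info("top"); E=est(ci)
for k,v in E.items(): print(k,np.round(v,4))
import json; json.dump({k:[float(a) for a in v] for k,v in E.items()},open('E.json','w'))
for k in E:
  for h in(.03,.25):
    q=robot.ik(np.array([*E[k][:2],h]),R(-np.pi/2)); print(k,h,q is not None and np.round(q,2))
s=robot.get_state(); robot.move_linear([*s['ee_pos'][:2],.28],velocity=.2)
print(carry(robot,E['lamp'],E['cross'],.083,.1,release=.08,above=.26))
cv2.imwrite("pics/t1.png",robot.grab_frame("top")[:,:,::-1])
cv2.imwrite("pics/w1.png",robot.grab_frame("wrist")[:,:,::-1])
E
```

```text
plate [ 0.6172  0.3099 -2.067 ]
brush [ 0.6185  0.308  -0.2411]
hex [ 0.6261  0.0878 -3.1372]
jar [0.6238 0.0896 0.    ]
bottle [0.466  0.1023 0.    ]
board [ 0.463  -0.0869 -0.0478]
tin [ 0.47   -0.0891  0.    ]
cross [ 0.6227 -0.3095 -2.8342]
mat [ 0.44   -0.2961  0.    ]
lamp [ 0.4449 -0.3005  0.    ]
box [ 0.6201 -0.0922  0.    ]
plate 0.03 [-0.15  0.82 -0.55  1.54  0.49  0.93 -2.43]
plate 0.25 [ 0.02  0.65 -0.85  1.38  0.49  1.32 -2.42]
brush 0.03 [-0.14  0.82 -0.55  1.54  0.49  0.93 -2.42]
brush 0.25 [ 0.02  0.65 -0.84  1.38  0.49  1.32 -2.41]
hex 0.03 [ 0.15  0.71 -0.47  1.71  0.41  0.82 -2.07]
hex 0.25 [ 0.31  0.49 -0.7   1.55  0.33  1.22 -2.01]
jar 0.03 [ 0.15  0.71 -0.47  1.71  0.41  0.82 -2.08]
jar 0.25 [ 0.31  0.49 -0.7   1.55  0.33  1.22 -2.02]
bottle 0.03 [ 0.15  0.51 -0.51  2.1   0.42  0.63 -2.22]
bottle 0.25 [ 0.51  0.21 -0.88  1.92  0.18  1.1  -2.02]
board 0.03 [ 0.35  0.46 -0.27  2.12  0.22  0.59 -1.65]
board 0.25 [ 0.54  0.13 -0.45  1.94  0.07  1.08 -1.51]
tin 0.03 [ 0.35  0.47 -0.27  2.1   0.22  0.59 -1.64]
tin 0.25 [ 0.53  0.15 -0.45  1.92  0.07  1.08 -1.52]
cross 0.03 [ 0.49  0.75 -0.1   1.54  0.09  0.85 -1.22]
cross 0.25 [ 0.52  0.53 -0.15  1.38  0.08  1.23 -1.21]
mat 0.03 [ 0.62  0.53 -0.1   1.98  0.09  0.64 -1.11]
mat 0.25 [ 0.66  0.23 -0.15  1.82  0.04  1.1  -1.07]
lamp 0.03 [ 0.62  0.54 -0.1   1.96  0.08  0.65 -1.11]
lamp 0.25 [ 0.66  0.24 -0.14  1.8   0.04  1.1  -1.07]
box 0.03 [ 0.27  0.67 -0.23  1.73  0.2   0.77 -1.63]
box 0.25 [ 0.37  0.42 -0.37  1.57  0.16  1.18 -1.6 ]
grip 0.02541410514144732 29.98981475830078 [ 0.44483567 -0.3004982   0.08294438] 4.5083
down True [ 0.62250654 -0.30923746  0.08282369] 0.02528700398978755 [-1.12874415  0.51730787  6.77205953]
t 10.65
True
```

View pics/w1.png

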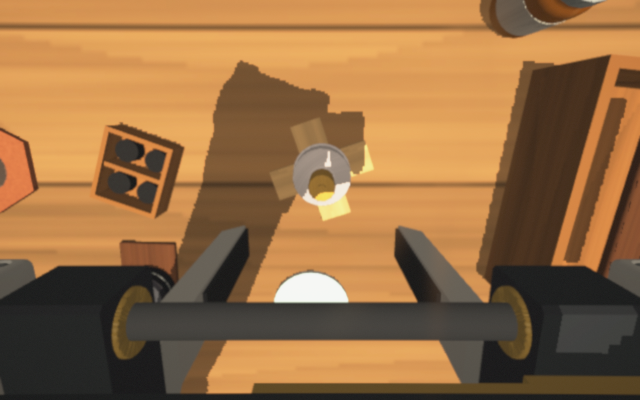

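The wrist view shows the lamp upright and roughly centred on the trivet (about 322,175), clear of the fingers. Next I move the tin and the brush.

```bash
python3 - <<'E'
from rig import robot
from est import *
import json; E=json.load(open('E.json'))
if carry(robot,E['tin'],E['mat'],.031,.07,above=.2):
    cv2.imwrite("pics/w2.png",robot.grab_frame("wrist")[:,:,::-1])
    print(carry(robot,E['brush'],E['board'],.039,.14,phi1=E['brush'][2]-np.pi/2,phi2=E['board'][2]-np.pi/2,release=.075,above=.23))
cv2.imwrite("pics/t2.png",robot.grab_frame("top")[:,:,::-1])
cv2.imwrite("pics/w3.png",robot.grab_frame("wrist")[:,:,::-1])
a=np.hstack([cv2.imread("pics/w2.png"),cv2.imread("pics/w3.png")]);cv2.imwrite("pics/w23.png",cv2.resize(a,(800,250),interpolation=cv2.INTER_AREA))
E
```

```text
grip 0.060977357109986995 30.000687077481416 [ 0.47018108 -0.08913245  0.03119172] 13.6917
down True [ 0.43993043 -0.29598299  0.03109947] 0.060923498187286255 [-1.07639918  1.82708697  8.63512395]
t 19.2083
grip 0.039545628962686354 30.0001323223114 [0.61850146 0.30815737 0.03908056] 23.9417
down True [ 0.46287216 -0.086837    0.03887691] 0.03983180851627551 [-1.04290436 -0.6633901   8.29947082]
t 31.775
True
```

View pics/w23.png

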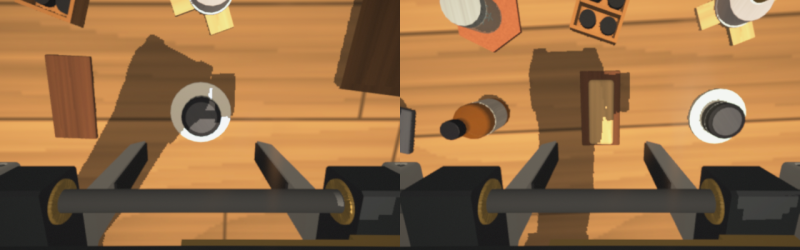

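The tin sits centred on the mat (left half, about 202,115). The brush lies along the board (right half, about 601,110). Jar and lamp next.

```bash
python3 - <<'E'
from rig import robot
from est import *
import json; E=json.load(open('E.json'))
ok=carry(robot,E['jar'],E['plate'],.053,.1,release=.085,above=.23)
cv2.imwrite("pics/w4.png",robot.grab_frame("wrist")[:,:,::-1])
if ok: print(carry(robot,E['cross'],E['hex'],.083,.1,release=.08,above=.27))
cv2.imwrite("pics/w5.png",robot.grab_frame("wrist")[:,:,::-1])
s=robot.get_state()['ee_pos']; robot.move_ptp([.19,-.5,.3],R(-np.pi/2)); 
img=robot.grab_frame("top"); ci=robot.camera_info("top")
z=lambda n,h:(*E[n][:2],h)
cs=[circ(*z('mat',.036),.031),circ(*z('mat',.008),.05),rect(*z('board',.05),.105,.04,E['board'][2]),circ(*z('plate',.073),.027),circ(*z('hex',.101),.013),hexa(*z('hex',.008),.1,E['hex'][2]),circ(*z('bottle',.125),.0135)]
overlay(img,ci,cs,160,115,500,265,2.35,"pics/t3.png")
a=np.hstack([cv2.imread("pics/w4.png"),cv2.imread("pics/w5.png")]);b=cv2.imread("pics/t3.png");a=cv2.resize(a,(b.shape[1],240),interpolation=cv2.INTER_AREA)
cv2.imwrite("pics/fin.png",np.vstack([b,a])); print(robot.get_state()['time'])
E
```

```text
grip 0.05326745223606506 30.000701285898685 [0.6239435  0.08980352 0.05321075] 34.7833
down True [0.61709073 0.3097741  0.05319525] 0.05346064105045106 [-1.44619998 -1.2716266   7.37596674]
t 40.8417
grip 0.02554337839537177 29.995086193084717 [ 0.62263997 -0.30947555  0.08295966] 45.5833
down True [0.6259277  0.0878956  0.08278008] 0.025636319851224564 [-1.27424733  0.29041993  5.79583321]
t 52.8917
True
55.5833
```

View pics/fin.png

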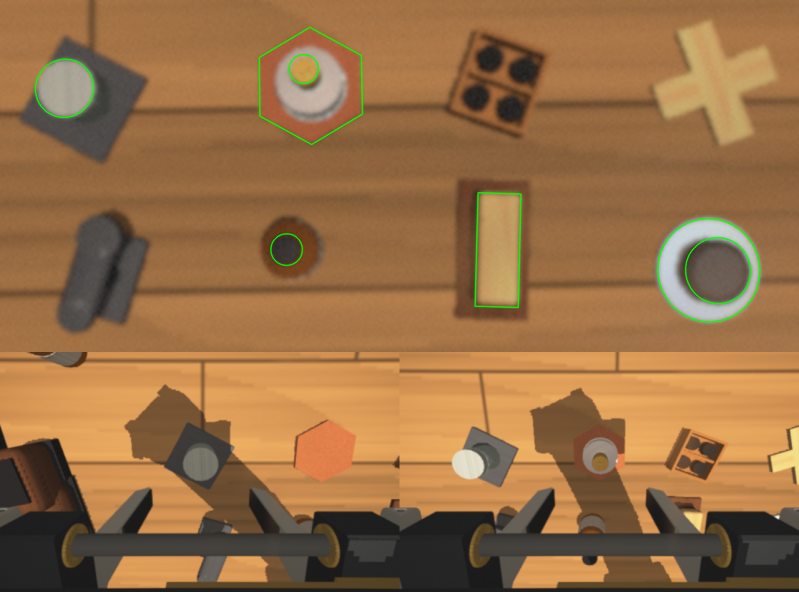

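The predicted outlines match: jar on the plate (65,88), lamp cap (304,69), brush on the board (499,250) and tin on the mat (717,270). The bottle has not moved (286,250).

```bash
python3 -c "
from rig import robot
print(robot.sign_off())"
```

```text
the job is handed in; nothing more can be done
None
```

The job is handed in: tin, brush, jar and lamp each stand on their own places in the required order, the lamp having parked on the trivet, and the final camera check showed all four centred and the bottle unmoved; sign-off returned no verdict.

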